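Start the glue timer and hold a plate joint closed with a spacer

ROBOT

A 6-joint arm with a two-finger parallel gripper is mounted at the origin on the work surface. World frame = base frame: x ahead of the robot, y to its left, z up, the work surface at z = 0. Lengths are in m, angles in degrees, forces in N, time in s.
With the tool pointing down it reaches from about 0.25 to 0.725 m from the base axis. Payload 9.7 kg.
Tool frame: the origin (TCP) lies between the finger pads; the fingertips stand 11 mm ahead of it and the grasp point (between the pads) lies 8 mm behind it; y points along the fingers, x is the direction in which the jaws open and shut, and the axes are right-handed (so a half turn about y gives the same grasp; the last joint's range is limited). The gripper opens to 85 mm and grips with 20 to 120 N. Pads are 22 mm wide; open, the fingers measure 114 mm over their backs; the gripper's body (76 mm by 85 mm) begins 54 mm behind the grasp point. The pads swing forward as they close: fully open they stand 13 mm farther back than shut.
Start: joints at [68.239, 4.979, 10.078, 95.1, 0, 90], TCP at [0.204, 0.511, 0.242] pointing down, gripper open.
Joint ranges: [-179.16, 179.16], [-48.56, 103.87], [-65.8, 70.77], [-126.05, 130.52], [-82.76, 87.17], [-180, 180]. Speed limits (degrees/s): [127.2, 127.2, 147.25, 180, 180, 180].

INTERFACE

Orientations are given as [roll, pitch, yaw] about the fixed x, y, z axes, in that order (R = Rz(yaw) Ry(pitch) Rx(roll)).
In Python, from workcell import bot, vision gives the robot as it stands. The module is installed in compiled form; this text tells all that it offers.
- The arm moves only by the shell command python3 -m crank 'ROWS' [OPENING] [FORCE]. ROWS is text: rows parted by semicolons, each of 6 numbers parted by spaces: the shift along the tool's x, y, z in m, then the turn, a rotation vector about the tool's x, y, z in rad. A call has 1 to 8 rows; each row is the pose to reach, as a shift and turn from the pose commanded when the call began, along the tool's axes at that moment; what a row does not reach only later rows make up. A row lasts 1/10 s, in which the tool goes at most 50 mm and 8.59 degrees, less where a joint would pass 70% of its speed; a pose out of reach is approached as far as the arm can. A call with a gripper value outside its range is refused whole. OPENING is the gripper's target within -1 to 1 (shut at 1, half-way at 0, fully open at -1), set as the call begins (- or left out, the last holds). The fingers move at their own pace and stop on an object; FORCE is the grip in N (left out, the last holds). Time passes only in rows, so rows that repeat a pose let the fingers close. It gives the time, the measured TCP pose, the force and the opening at its end, in the units of the state.
- bot.get_obs(): the state, without advancing time (a new reading comes with each control period).
- vision.camera(name): name is "side" or "top"; returns the picture (480x640x3 uint8, red, green, blue); there is no depth.
- vision.get_calibration(name): a dict with "fx", "fy", "cx", "cy" (pixels), "rvec" (rotation vector, rad) and "tvec" (3), from world to camera coordinates, as OpenCV has them. Camera axes: x right, y down, z forward; pixel columns grow to the right and rows downward; lengths in m; the calibration is good to about 2 mm. A picture is of the moment at which its call begins. get_calibration takes no time and is no camera call.
- bot.job_done(): hands the job in, once; it reports no verdict.
The state is a dict: "time": time; "q": joint angles; "qd": joint speeds; "joint_efforts": joint torques, N m; "ee_pos": TCP position; "tcp_rot": TCP orientation; "wrist_force": force on the tool from outside, world axes, zero at the start; "torque": the same for the moment, N m; "opening": finger opening in m.
Only numpy, scipy, OpenCV 4.12 (cv2) and the standard library are available. Lean on these libraries where they do the work, as an engineer would, in place of code of your own. Each camera call takes 0.05 s, during which the arm holds its last target. There are 200 camera calls.

TASK

Start the glue timer by pressing its red button fully down and letting it spring back, then pick up the blue-topped spacer and slide it upright, right down to the jig board, into the gap between the loose maple plate and the row of stop blocks, at the one block where the gap is wide enough. With the spacer down in the gap, push the plate firmly away from the blocks until its whole edge is flush against the fixed half, and finish still gripping the spacer and pressing: do not let go. Leave the glue jar, brush and rosin cake where they are.

Things in the scene. Friction and masses are not known exactly. Their poses are not given: they have to be found in the camera images.
- jig: Fixed glue-up jig: grey laminate board 200 (x) x 210 (y) x 12 thick, origin at the centre of its underside. Jig +x points roughly away from the robot: push the plate that way. The reddish fixed half, 14 thick, 174 in y, is fastened on it from x = +30 to +90 mm. Three dark stop blocks stand in a row on the near side at y = -57, 0, +57 mm in any order, backs at x = -85 mm.
- joint_line (a point): Jig point on the board's top face (12 mm above the bench) in the middle of the fixed half's near edge; axes as the jig's. The plate is flush when plate_edge meets the plane through this point across x.
- block_shallow: Fixed dark stop block, the only shallow one: 33 (x) x 56 (y) x 18 high, on the jig board (top 30 mm above the bench); origin at the bottom of its back (-x) face, centred in y; axes as the jig's. The gap from its front (+x) face to the flush plate is 32 mm, at the start at least 23 mm: the spacer fits only here.
- bay (a point): Point on the jig board's top face, 49 mm in +x from the shallow block's origin (16 mm in front of its face): middle of the 32 mm gap left when the plate is flush. Axes as the jig's. The bay is 58 mm wide in y between neighbouring blocks (open on the outer side if at an end of the row).
- block_deep_a: Fixed dark stop block, 52 (x) x 56 (y) x 18 high, origin at the bottom of its back face as for the shallow one. Leaves a gap of 13 mm to the flush plate, less at the start: too narrow for the spacer.
- block_deep_b: Fixed dark stop block, 55 (x) x 56 (y) x 18 high, origin as the others. Leaves a gap of 10 mm to the flush plate, less at the start: too narrow for the spacer.
- plate: Loose pale maple plate, 50 (x) x 170 (y) x 14 thick, about 0.12 kg, flat on the jig board (top 26 mm above the bench) between blocks and fixed half; origin at the centre of its underside, axes nearly the jig's. At the start it lies 3 to 6 mm short of the fixed half, askew by up to 0.02 rad. It slides by friction only.
- plate_edge (a point): Middle of the bottom of the plate's far (+x) edge, which is to be pressed against the fixed half.
- spacer: Wooden block standing upright on the bench, 16 (x, thickness) x 40 (y) x 72 high, upper half blue, lower half pale, about 0.06 kg; origin at the centre of its underside. Grip it near the top across the 16 mm or 40 mm; use it upright, its thickness along the jig's x. It stands on one side of the jig, the timer on the other, either way round.
- timer: Fixed grey bench timer box, 100 (x) x 120 (y) x 35 high, origin at the centre of its underside, with a dark display on top and a red button towards its -x side.
- start_top (a point): Centre of the top face of the timer's red push button (28 mm diameter), which moves down vertically. Press here from above.
- start (a joint): Travel of the button in m: 0 released, 0.006 fully down; a spring pushes it back. Fully down takes 5 N.
- glue_jar: Amber glass jar with black cap, 64 diameter x 85 high, loose; leave it. Origin at the centre of its underside.
- brush: Glue brush lying on the bench, loose; leave it. Origin on it, its length along x.
- rosin: Amber rosin cake on a dark wood block, 45 x 60 x 26 high, loose, beyond the jig; leave it. Origin at the centre of its underside.
Mind the look-alikes: they are no part of the job. There is more than one size of the plate; the one meant has the size given above.

How it is judged:
By the outcome, as a careful person would: the job done as asked, in the order asked, and still so for the second after the job is handed in, while the arm keeps its last pose, push and grip.
It also fails if it takes over 54 s, if anything falls off the work surface, if the arm or the gripper's body presses on something with over 40 N, if the wrist force passes 120 N, or if a joint passes its speed limit or range.

## Working session

There is one attempt and no reset: what is moved stays moved. The work goes in short steps, Python scripts to look and compute and a shell command to move; the robot and the scene stay as the last step left them, time stands still between calls to the robot, and variables do not carry over. Pictures are saved under pics/ and viewed, about 8 in all and at most 12, crops included, and the job is handed in when it is done.

```bash
mkdir -p pics
python3 - <<'E'
from workcell import bot, vision
import cv2
for n in("top","side"):
    im=vision.camera(n); cv2.imwrite(f"pics/{n}0.png",im[:,:,::-1])
    c=vision.get_calibration(n); print(n,c)
print(bot.get_obs())
E
```

```text
top {'fx': 543.3400956849523, 'fy': 543.3400956849523, 'cx': 311.33678470508784, 'cy': 246.27727349317104, 'rvec': array([ 2.13687685, -2.08714073,  0.22727145]), 'tvec': array([-2.07038931e-04,  5.90694424e-01,  9.61397669e-01])}
side {'fx': 506.5562688782067, 'fy': 506.5562688782067, 'cx': 323.33858141536336, 'cy': 234.9034169671747, 'rvec': array([ 0.78299757, -2.67691073,  1.00562199]), 'tvec': array([0.48985245, 0.30501987, 0.76321926])}
{'time': 0.1, 'q': array([6.82410804e+01, 5.00738860e+00, 1.00395198e+01, 9.50983772e+01,
       2.47909747e-03, 8.99989060e+01]), 'qd': array([ 0.02051055, -0.0809647 ,  0.19417857, -0.01146628,  0.10309409,
        0.07576111]), 'joint_efforts': array([-2.29100278e-04, -5.21561193e+01,  4.65652156e+01,  1.59909809e-02,
       -6.99548605e-05, -1.67746883e-06]), 'ee_pos': array([0.20380776, 0.51064919, 0.24166403]), 'tcp_rot': array([-8.99975196e+01,  6.62459266e-02,  6.82421744e+01]), 'wrist_force': array([ 0.43373226, -0.10062137, -0.25487234]), 'torque': array([-0.02943599,  0.04452633,  0.02547848]), 'opening': 0.08537828416734651}
```

View pics/top0.png

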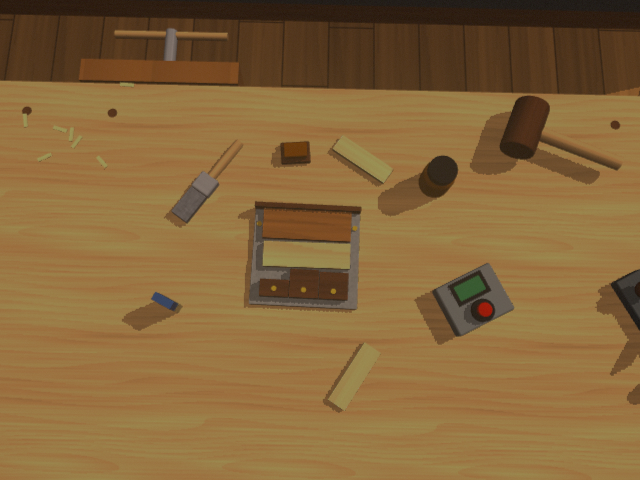

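View pics/side0.png

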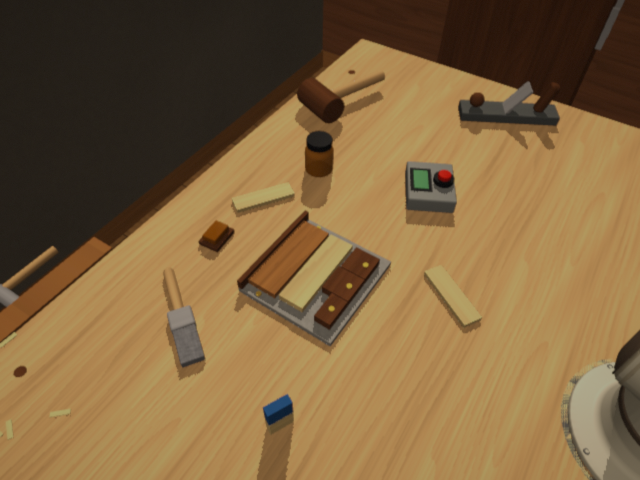

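The top view shows the jig centred at about (305,258), with the shallow block apparently at the left end. The spacer is at (164,300), the button at (485,310). The side view agrees: spacer at (278,410), button at (444,177). Next I'll zoom in on the jig and spacer and measure the colours.

```bash
cat > h.py <<'E'
import numpy as np, cv2
from workcell import bot, vision
def cal(n):
    c=vision.get_calibration(n); R=cv2.Rodrigues(np.array(c['rvec']))[0]; K=np.array([[c['fx'],0,c['cx']],[0,c['fy'],c['cy']],[0,0,1.]])
    return K,R,np.array(c['tvec'])
def ray(n,p):
    K,R,t=cal(n); return -R.T@t, R.T@np.linalg.solve(K,[p[0],p[1],1.])
def onz(n,p,z):
    o,d=ray(n,p); return o+d*(z-o[2])/d[2]
def tri(pt,ps):
    P=[cal(n)[0]@np.c_[cal(n)[1],cal(n)[2]] for n in("top","side")]
    X=cv2.triangulatePoints(P[0],P[1],np.array(pt,float),np.array(ps,float)).ravel(); return X[:3]/X[3]
def proj(n,X):
    K,R,t=cal(n); u=K@(R@np.array(X)+t); return u[:2]/u[2]
def blob(im,lo,hi,amin=20):
    m=cv2.inRange(cv2.cvtColor(im,cv2.COLOR_RGB2HSV),np.array(lo),np.array(hi))
    cs=[c for c in cv2.findContours(m,cv2.RETR_EXTERNAL,cv2.CHAIN_APPROX_NONE)[0] if cv2.contourArea(c)>=amin]
    return sorted(cs,key=cv2.contourArea,reverse=True)
E
python3 - <<'E'
from h import *
T=cv2.imread("pics/top0.png")[:,:,::-1].copy();S=cv2.imread("pics/side0.png")[:,:,::-1].copy()
cen={}
for nm,lo,hi in(("red",(0,200,140),(6,255,255)),("blue",(100,120,90),(125,255,255)),("blueall",(100,120,30),(125,255,255)),("yel",(18,150,150),(32,255,255)),("green",(45,80,40),(80,255,255))):
    for n,im in(("top",T),("side",S)):
        for c in blob(im,lo,hi,6)[:6]:
            r=cv2.minAreaRect(c); print(nm,n,np.round(r[0],1),np.round(r[1],1),round(r[2],1),cv2.contourArea(c)); cen.setdefault((nm,n),r)
for nm in("red","blue"): print(nm,tri(cen[nm,"top"][0],cen[nm,"side"][0]))
b=cv2.boxPoints(cen["blue","top"]); print("spacer top corners z=.072",[onz("top",p,.072)[:2].round(4) for p in b])
a=cv2.resize(T[195:315,240:370],None,fx=4.6,fy=4.6,interpolation=cv2.INTER_CUBIC); cv2.imwrite("pics/c1.png",a[:,:,::-1])
b1=cv2.resize(S[205:345,230:400],None,fx=4,fy=4,interpolation=cv2.INTER_CUBIC)
b=cv2.resize(S[385:435,250:310],None,fx=5,fy=5,interpolation=cv2.INTER_CUBIC); 
cv2.imwrite("pics/c2.png",b1[:,:,::-1])
E
```

```text
red top [485. 309.] [12.7 11.3] 45.0 116.0
red side [444.5 174. ] [ 6. 11.] 90.0 53.5
blue side [276.8 405.3] [ 9.1 27.4] 60.9 217.0
blueall side [277.9 409.3] [17.4 29.1] 63.4 431.5
yel top [332.5 290.5] [3. 3.] 90.0 7.0
yel top [273.5 287.5] [2.8 2.8] 45.0 6.0
yel top [354.5 227.5] [2.8 2.8] 45.0 6.0
yel side [331. 308.] [4. 4.] 90.0 14.0
yel side [349. 285.] [4. 4.] 0.0 12.0
yel side [365.  264.5] [3. 4.] 90.0 10.5
green top [469.3 287.6] [15.7 28.6] 63.4 417.0
green side [420.5 179. ] [18. 15.] 90.0 256.0
red [ 0.47933417 -0.31080174  0.05714473]Traceback (most recent call last):
  File "<stdin>", line 8, in <module>
KeyError: ('blue', 'top')
```

Run:
```python
from h import *
T=cv2.imread("pics/top0.png")[:,:,::-1].copy();S=cv2.imread("pics/side0.png")[:,:,::-1].copy()
print(cv2.cvtColor(T,cv2.COLOR_RGB2HSV)[292:310:2,150:182:3].tolist()[3:6])
a=cv2.resize(T[198:313,244:366],None,fx=4.5,fy=4.5,interpolation=cv2.INTER_CUBIC)
b=cv2.resize(T[285:320,145:187],None,fx=5,fy=5,interpolation=cv2.INTER_CUBIC)
c=np.zeros((a.shape[0],790,3),np.uint8); c[:,:a.shape[1]]=a; c[:b.shape[0],560:560+b.shape[1]]=b
d=cv2.resize(S[385:435,254:300],None,fx=5,fy=5,interpolation=cv2.INTER_CUBIC); c[200:200+d.shape[0],555:555+d.shape[1]]=d
cv2.imwrite("pics/c1.png",c[:,:,::-1])
cv2.imwrite("pics/c2.png",cv2.resize(S[205:345,230:400],None,fx=4,fy=4,interpolation=cv2.INTER_CUBIC)[:,:,::-1])
```

```text
[[[17, 142, 147], [111, 103, 97], [110, 107, 95], [110, 104, 96], [110, 107, 98], [112, 101, 98], [175, 22, 70], [19, 138, 151], [19, 139, 156], [19, 137, 156], [19, 137, 154]], [[18, 142, 156], [12, 47, 98], [111, 110, 95], [110, 105, 95], [111, 103, 97], [111, 103, 97], [110, 106, 96], [114, 63, 77], [18, 137, 147], [19, 140, 155], [18, 139, 156]], [[19, 141, 148], [15, 152, 121], [13, 103, 102], [111, 104, 96], [111, 108, 97], [110, 104, 96], [112, 103, 97], [112, 103, 97], [120, 29, 61], [19, 126, 127], [19, 137, 155]]]
```

View pics/c1.png

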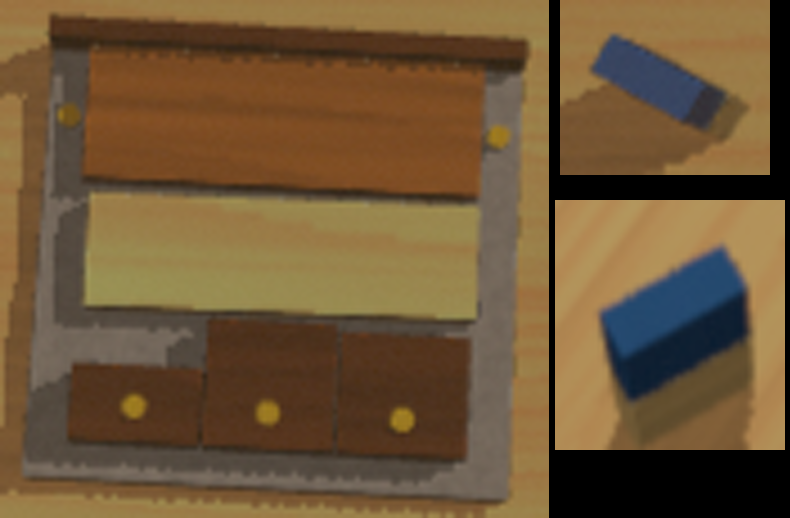

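View pics/c2.png

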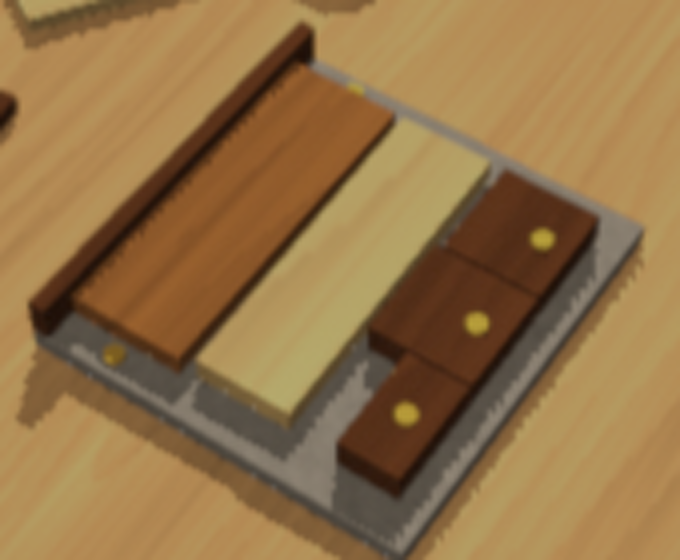

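Shallow block is the left (+y) one: c1 top-face corners are (72,365), (203,371), (200,448), (69,440). In c2 they are (339,448), (404,352), (473,384), (400,480). Next I'll triangulate these corners, along with the plate and spacer corners.

```bash
cat > m.py <<'E'
from h import *
f=lambda p,s,ox,oy:((p[0]+.5)/s-.5+ox,(p[1]+.5)/s-.5+oy)
A=lambda u,v:f((u,v),4.5,244,198)
B=lambda u,v:f((u,v),4,230,205)
C=lambda u,v:f((u-560,v),5,145,285)
D=lambda u,v:f((u-555,v-200),5,254,385)
def rep(n,a,b,z):
    print(n,'tri',tri(a,b).round(4),'top@z',onz("top",a,z)[:2].round(4),'side@z',onz("side",b,z)[:2].round(4))
rep("sh FO",A(72,365),B(339,448),.03);rep("sh FI",A(203,371),B(404,352),.03);rep("sh BO",A(69,440),B(400,480),.03);rep("sh BI",A(200,448),B(473,384),.03)
rep("pl NO",A(84,305),B(290,412),.026);rep("pl FO",A(91,193),B(197,360),.026);rep("pl NI",A(476,320),B(490,163),.026);rep("pl FI",A(480,205),B(397,119),.026)
rep("fh O",A(84,180),B(180,358),.026);rep("fh I",A(482,195),B(395,118),.026)
rep("rb BI",A(466,459),B(597,218),.03)
E
cat >> m.py <<'E'
cs=[(616,35),(719,90),(695,126),(592,72)]; ds=[(722,247),(600,312),(628,360),(745,288)]
for i in range(4):
  print([ (tri(C(*cs[i]),D(*ds[(i+k)%4])).round(4)) for k in range(4)])
print("top@.072",[onz("top",C(*c),.072)[:2].round(4) for c in cs]); print("side@.072",[onz("side",D(*c),.072)[:2].round(4) for c in ds])
for n,p in(("top",(485,309)),("side",(444.5,175))):
    for z in(.04,.045,.05):print("btn",n,z,onz(n,p,z).round(4))
E
python3 m.py
```

```text
sh FO tri [0.5299 0.1111 0.0283] top@z [0.5314 0.1115] side@z [0.5273 0.1116]
sh FI tri [0.5299 0.0555 0.0305] top@z [0.5301 0.0555] side@z [0.5299 0.0551]
sh BO tri [0.4984 0.1111 0.0302] top@z [0.4993 0.1114] side@z [0.4975 0.1108]
sh BI tri [0.496  0.0554 0.0336] top@z [0.4972 0.0558] side@z [0.496  0.0531]
pl NO tri [0.5566 0.1072 0.0281] top@z [0.5582 0.1078] side@z [0.5561 0.1058]
pl FO tri [0.6063 0.1063 0.0267] top@z [0.6076 0.1068] side@z [0.6052 0.1057]
pl NI tri [ 0.5547 -0.0613  0.0264] top@z [ 0.5557 -0.061 ] side@z [ 0.5537 -0.0617]
pl FI tri [ 0.6066 -0.0626  0.0239] top@z [ 0.6064 -0.0624] side@z [ 0.6054 -0.0611]
fh O tri [0.6123 0.1097 0.0273] top@z [0.6133 0.1101] side@z [0.612  0.1089]
fh I tri [ 0.6102 -0.0639  0.0218] top@z [ 0.6109 -0.0632] side@z [ 0.6065 -0.0611]
rb BI tri [ 0.4947 -0.0571  0.0299] top@z [ 0.4952 -0.057 ] side@z [ 0.494  -0.0572]
[array([0.4791, 0.28  , 0.1165]), array([0.4959, 0.2962, 0.0714]), array([0.4927, 0.2994, 0.0536]), array([0.4761, 0.2826, 0.1039])]
[array([0.496 , 0.2759, 0.0174]), array([ 0.4929,  0.2789, -0.0051]), array([0.4758, 0.2617, 0.0478]), array([0.4787, 0.2593, 0.0638])]
[array([0.4811, 0.2836, 0.0178]), array([0.4653, 0.2665, 0.0664]), array([0.4682, 0.2641, 0.0823]), array([0.4842, 0.2806, 0.0399])]
[array([0.4662, 0.2867, 0.119 ]), array([0.4691, 0.2841, 0.1317]), array([0.4848, 0.3002, 0.09  ]), array([0.4816, 0.3034, 0.0724])]
top@.072 [array([0.4968, 0.2963]), array([0.4776, 0.2572]), array([0.4643, 0.2649]), array([0.483, 0.304])]
side@.072 [array([0.4768, 0.2622]), array([0.4946, 0.2961]), array([0.48  , 0.3028]), array([0.4644, 0.2685])]
btn top 0.04 [ 0.4825 -0.3162  0.04  ]
btn top 0.045 [ 0.4819 -0.3145  0.045 ]
btn top 0.05 [ 0.4814 -0.3129  0.05  ]
btn side 0.04 [ 0.4812 -0.3275  0.04  ]
btn side 0.045 [ 0.4798 -0.3219  0.045 ]
btn side 0.05 [ 0.4785 -0.3162  0.05  ]
```

```bash
cat > go.py <<'E'
# go.py x y z yaw : shift (tool axes) and turn from present measured pose
import sys; from h import *; from scipy.spatial.transform import Rotation as Ro
o=bot.get_obs(); x,y,z,w=map(float,sys.argv[1:])
R=Ro.from_euler('xyz',o['tcp_rot'],degrees=True); G=Ro.from_euler('xyz',[-90,0,w],degrees=True)
s=R.inv().apply(np.array([x,y,z])-o['ee_pos']); t=(R.inv()*G).as_rotvec()
print('t',o['time'],'pos',o['ee_pos'].round(4),'rot',o['tcp_rot'].round(2),'F',o['wrist_force'].round(1),'open',round(o['opening'],4),'q',o['q'].round(0))
print('shift',s.round(4),'turn',t.round(4))
E
python3 go.py 0.4815 -0.314 0.12 -27
```

```text
t 0.1 pos [0.2038 0.5106 0.2417] rot [-9.000e+01  7.000e-02  6.824e+01] F [ 0.4 -0.1 -0.3] open 0.0854 q [68.  5. 10. 95.  0. 90.]
shift [-0.6628  0.1224 -0.5636] turn [ 9.0000e-04  1.6623e+00 -9.0000e-04]
```

```bash
python3 -m crank '-.03 0 -.026 0 .1 0;-.065 0 -.055 0 .22 0;-.1 0 -.085 0 .34 0;-.135 0 -.115 0 .46 0;-.17 0 -.145 0 .58 0;-.205 0 -.175 0 .7 0;-.24 0 -.205 0 .82 0;-.275 0 -.235 0 .94 0' 1 60; python3 go.py 0.4815 -0.314 0.12 -27
```

```text
time: 0.9
ee_pos: [0.3202, 0.1666, 0.2422]
tcp_rot: [-90.0, -0.0, 14.1]
wrist_force: [1.3, 0.7, 1.1]
opening: -0.0002
t 0.9 pos [0.3202 0.1666 0.2422] rot [-9.000e+01 -1.000e-02  1.413e+01] F [1.3 0.7 1.1] open -0.0002 q [ 27. -21. -13.  98.  -0. 103.]
shift [ 0.0391  0.1222 -0.5054] turn [-1.000e-04  7.179e-01  2.000e-04]
```

```bash
python3 -m crank '0 0 -.045 0 .1 0;.01 0 -.09 0 .2 0;.015 .01 -.135 0 .3 0;.02 .02 -.18 0 .4 0;.025 .03 -.225 0 .5 0;.03 .04 -.27 0 .6 0;.033 .05 -.315 0 .7 0;.036 .06 -.36 0 .718 0'; python3 go.py 0.4815 -0.314 0.085 -27
```

```text
time: 1.7
ee_pos: [0.4445, -0.1735, 0.1816]
tcp_rot: [-90.0, 0.0, -27.0]
wrist_force: [1.5, 1.1, -0.3]
opening: 0.0001
t 1.7 pos [ 0.4445 -0.1735  0.1816] rot [-9.000e+01  1.000e-02 -2.699e+01] F [ 1.5  1.1 -0.3] open 0.0001 q [-21.  -6.  -7.  88.   0.  96.]
shift [ 0.0967  0.0966 -0.1084] turn [-0.0001  0.0002 -0.0003]
```

Move above the button (tips about 26 mm clear), then look.

```bash
python3 -m crank '.03 .02 -.035 0 0 0;.06 .04 -.07 0 0 0;.09 .06 -.1 0 0 0;.097 .08 -.108 0 0 0;.097 .0966 -.108 0 0 0;.097 .0966 -.108 0 0 0'
python3 - <<'E'
from h import *
T=vision.camera("top");S=vision.camera("side")
a=np.hstack([cv2.resize(T[250:340,430:520],None,fx=4.4,fy=4.4),cv2.resize(S[120:210,390:480],None,fx=4.4,fy=4.4)]);cv2.imwrite("pics/b1.png",a[:,:,::-1])
o=bot.get_obs();tip=o['ee_pos']-[0,0,.011];print(o['ee_pos'],proj("top",tip),proj("side",tip))
E
```

```text
time: 2.3
ee_pos: [0.481, -0.3112, 0.0825]
tcp_rot: [-90.0, 0.3, -26.8]
wrist_force: [-0.8, -0.1, 0.7]
opening: 0.0001
[ 0.48229507 -0.31134932  0.08574907] [488.45229648 307.19390938] [444.250731   166.71534506]
```

View pics/b1.png

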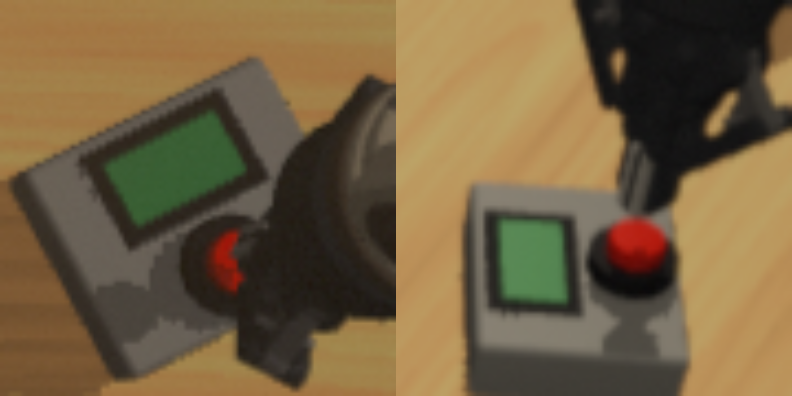

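The side view shows the shut fingertips right above the button: tips at pixel (444,168), button top at (445,174). Now press in steps.

```bash
python3 -m crank '0 .008 0 0 0 0;0 .016 0 0 0 0;0 .02 0 0 0 0;0 .022 0 0 0 0;0 .024 0 0 0 0;0 .026 0 0 0 0;0 .026 0 0 0 0'; python3 -m crank '0 .002 0 0 0 0;0 .004 0 0 0 0;0 .004 0 0 0 0'
```

```text
time: 3.1
ee_pos: [0.4828, -0.3115, 0.0619]
tcp_rot: [-90.0, -0.1, -26.7]
wrist_force: [-4.9, 5.8, 17.0]
opening: -0.0004
time: 3.4
ee_pos: [0.483, -0.3116, 0.0613]
tcp_rot: [-90.0, -0.2, -26.7]
wrist_force: [-13.0, 11.7, 41.9]
opening: 0.0
```

```bash
python3 -m crank '0 -.015 0 0 0 0;0 -.04 0 0 0 0;0 -.08 0 0 0 0;0 -.09 .03 0 0 0;0 -.1 .07 0 0 0;0 -.1 .11 0 0 0' -1
python3 - <<'E'
from h import *
S=vision.camera("side"); 
for c in blob(S,(0,200,140),(6,255,255),6)[:2]: print(cv2.minAreaRect(c),cv2.contourArea(c))
E
python3 go.py 0.480 0.281 0.15 -27
```

```text
time: 4.0
ee_pos: [0.5328, -0.2129, 0.1574]
tcp_rot: [-90.0, -0.1, -26.8]
wrist_force: [1.2, -0.7, 0.0]
opening: 0.0847
((444.5, 174.0), (6.0, 11.0), 90.0) 54.5
t 4.05 pos [ 0.5347 -0.2082  0.1565] rot [-8.988e+01 -8.000e-02 -2.664e+01] F [ 1.2  3.4 -1.3] open 0.0855 q [-21.   7.   3.  86.   0.  95.]
shift [-0.2683  0.007   0.4127] turn [-0.0021  0.0063  0.0014]
```

```bash
python3 -m crank '-.026 0 .04 0 0 0;-.052 0 .08 0 0 0;-.078 0 .12 0 0 0;-.104 0 .16 0 0 0;-.13 0 .2 0 0 0;-.156 0 .24 0 0 0;-.182 0 .28 0 0 0;-.208 0 .32 0 0 0'; python3 go.py 0.480 0.281 0.15 -27
```

```text
time: 4.85
ee_pos: [0.4898, 0.1678, 0.1557]
tcp_rot: [-90.0, -0.0, -26.8]
wrist_force: [1.3, -0.6, -0.0]
opening: 0.0854
t 4.85 pos [0.4898 0.1678 0.1557] rot [-9.000e+01 -2.000e-02 -2.676e+01] F [ 1.3 -0.6 -0. ] open 0.0854 q [ 19.  -0.  -5.  85.  -0. 136.]
shift [-0.0597  0.0057  0.0967] turn [-0.      0.0042  0.0004]
```

```bash
python3 -m crank '-.025 0 .04 0 0 0;-.05 0 .08 0 0 0;-.06 .006 .097 0 0 0;-.06 .006 .097 0 0 0;-.06 .036 .097 0 0 0;-.06 .07 .097 0 0 0;-.06 .1 .097 0 0 0;-.06 .112 .097 0 0 0'; python3 -m crank '0 0 0 0 0 0;0 0 0 0 0 0;0 0 0 0 0 0;0 0 0 0 0 0;0 0 0 0 0 0;0 0 0 0 0 0;0 0 0 0 0 0;0 0 0 0 0 0' 1 60;  python3 go.py 0.480 0.281 0.044 -27
python3 - <<'E'
from h import *
T=vision.camera("top");S=vision.camera("side")
a=np.hstack([cv2.resize(T[255:345,120:210],None,fx=4.4,fy=4.4),cv2.resize(S[355:445,235:325],None,fx=4.4,fy=4.4)]);cv2.imwrite("pics/g1.png",a[:,:,::-1])
E
```

```text
time: 5.65
ee_pos: [0.4792, 0.2778, 0.0408]
tcp_rot: [-90.2, 0.1, -26.8]
wrist_force: [-0.8, -0.0, 0.7]
opening: 0.0856
time: 6.45
ee_pos: [0.4809, 0.2799, 0.0447]
tcp_rot: [-89.9, -0.1, -26.8]
wrist_force: [-0.4, -0.4, 5.2]
opening: 0.0152
t 6.45 pos [0.4809 0.2799 0.0447] rot [-8.993e+01 -5.000e-02 -2.675e+01] F [-0.4 -0.4  5.2] open 0.0152 q [ 30.   7. -10.  73.  -0. 147.]
shift [-0.0013  0.0007  0.0006] turn [-0.0013  0.0043  0.0009]
```

View pics/g1.png

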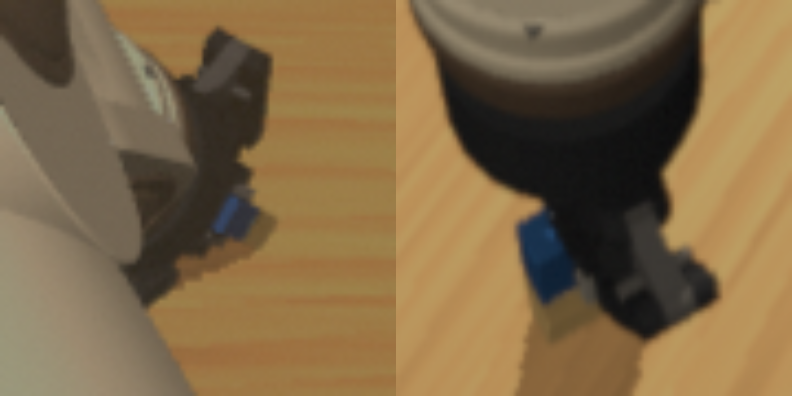

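```bash
python3 -m crank '0 -.03 0 0 0 0;0 -.07 0 0 0 0;0 -.07 0 0 0 0' - 100; python3 go.py 0.543 0.083 0.115 -1
```

```text
time: 6.85
ee_pos: [0.4824, 0.2808, 0.1192]
tcp_rot: [-89.6, -0.2, -26.8]
wrist_force: [0.6, 0.4, 0.2]
opening: 0.0151
t 6.85 pos [0.4824 0.2808 0.1192] rot [-89.63  -0.24 -26.75] F [0.6 0.4 0.2] open 0.0151 q [ 30.   5.  -4.  81.  -0. 147.]
shift [ 0.1432  0.0038 -0.1494] turn [-0.0054 -0.4494  0.0056]
```

```bash
python3 -m crank '.025 0 -.025 0 -.075 0;.05 0 -.05 0 -.15 0;.075 0 -.075 0 -.225 0;.1 0 -.1 0 -.3 0;.125 0 -.125 0 -.375 0;.143 0 -.149 0 -.449 0;.143 0 -.149 0 -.449 0;.143 0 -.149 0 -.449 0'; python3 go.py 0.543 0.083 0.115 -1
python3 - <<'E'
from h import *
T=vision.camera("top");S=vision.camera("side")
a=np.hstack([cv2.resize(T[200:310,240:330],None,fx=4.4,fy=4.4),cv2.resize(S[230:340,250:340],None,fx=4.4,fy=4.4)]);cv2.imwrite("pics/p1.png",a[:,:,::-1])
E
```

```text
time: 7.65
ee_pos: [0.541, 0.0817, 0.1133]
tcp_rot: [-90.0, 0.0, -1.2]
wrist_force: [0.2, -0.3, -0.4]
opening: 0.0149
t 7.65 pos [0.541  0.0817 0.1133] rot [-8.999e+01  3.000e-02 -1.160e+00] F [ 0.2 -0.3 -0.4] open 0.0149 q [  9.   4.  -5.  81.   0. 100.]
shift [ 0.002  -0.0017  0.0013] turn [-0.0001 -0.0027 -0.0006]
```

View pics/p1.png

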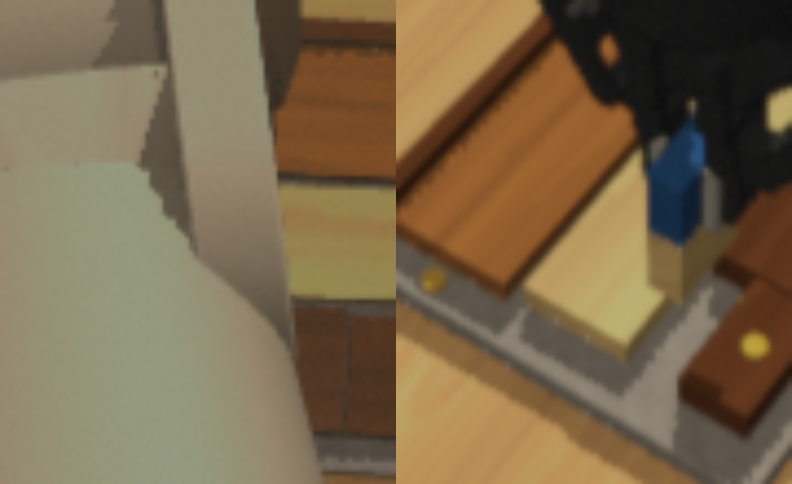

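Run:
```python
from h import *
for p in((307.3,295.2),(315.2,298.9)): print(onz("side",p,.0686).round(4))
for X in((.549,.1017,.0686),(.533,.1017,.0686)): print(proj("side",X).round(1))
```

```text
[0.5467 0.1035 0.0686]
[0.5318 0.1026 0.0686]
[306.7 293.8]
[314.9 298.2]
```

The spacer's lower corners measure x 0.532–0.547, y 0.103, centred over the gap to about 2 mm. Now descending with a 2 mm forward correction.

```bash
python3 -m crank '.002 .01 0 0 0 0;.002 .02 0 0 0 0;.002 .03 0 0 0 0;.002 .04 0 0 0 0;.002 .047 0 0 0 0;.002 .05 0 0 0 0;.002 .052 0 0 0 0;.002 .052 0 0 0 0'; python3 -m crank '0 .002 0 0 0 0;0 .003 0 0 0 0;0 .004 0 0 0 0;0 .004 0 0 0 0'
```

```text
time: 8.55
ee_pos: [0.5431, 0.0821, 0.0617]
tcp_rot: [-90.0, -0.0, -1.0]
wrist_force: [-0.1, -0.0, -0.4]
opening: 0.0149
time: 8.95
ee_pos: [0.543, 0.0822, 0.0576]
tcp_rot: [-90.0, 0.0, -1.0]
wrist_force: [0.6, 0.3, -1.4]
opening: 0.0149
```

```bash
python3 -m crank '0 .001 0 0 0 0;0 .001 0 0 0 0;0 .001 0 0 0 0'; python3 -m crank '0 .001 0 0 0 0;0 .001 0 0 0 0;0 .001 0 0 0 0'
```

```text
time: 9.25
ee_pos: [0.5432, 0.0822, 0.0569]
tcp_rot: [-90.0, -0.0, -1.0]
wrist_force: [0.8, -0.3, 1.1]
opening: 0.0151
time: 9.55
ee_pos: [0.5432, 0.0821, 0.0568]
tcp_rot: [-90.0, -0.1, -1.0]
wrist_force: [-2.7, -0.6, 8.7]
opening: 0.0151
```

Contact with the board comes at TCP z 0.0568, exactly 12 mm above the bench grasp height. Now pushing +x.

```bash
python3 -m crank '.001 -.0005 0 0 0 0;.002 -.0005 0 0 0 0;.003 -.0005 0 0 0 0;.004 -.0005 0 0 0 0;.005 -.0005 0 0 0 0;.006 -.0005 0 0 0 0;.007 -.0005 0 0 0 0;.007 -.0005 0 0 0 0'; python3 -m crank '.001 0 0 0 0 0;.002 0 0 0 0 0;.002 0 0 0 0 0;.002 0 0 0 0 0';python3 -m crank '.001 0 0 0 0 0;.001 0 0 0 0 0;.001 0 0 0 0 0'
```

```text
time: 10.35
ee_pos: [0.5499, 0.0822, 0.0568]
tcp_rot: [-90.0, 0.0, -1.0]
wrist_force: [-4.1, 0.8, 8.4]
opening: 0.015
time: 10.75
ee_pos: [0.5519, 0.0822, 0.0568]
tcp_rot: [-90.0, 0.0, -1.0]
wrist_force: [-4.4, 0.3, 7.8]
opening: 0.0152
time: 11.05
ee_pos: [0.5529, 0.0822, 0.0568]
tcp_rot: [-90.0, 0.0, -1.0]
wrist_force: [-3.6, 1.0, 7.3]
opening: 0.0148
```

```bash
python3 -m crank '.001 0 0 0 0 0;.001 0 0 0 0 0;.001 0 0 0 0 0';python3 -m crank '.001 0 0 0 0 0;.001 0 0 0 0 0;.001 0 0 0 0 0';python3 -m crank '.001 0 0 0 0 0;.001 0 0 0 0 0;.001 0 0 0 0 0'
```

```text
time: 11.35
ee_pos: [0.5537, 0.0822, 0.0568]
tcp_rot: [-90.0, 0.0, -1.0]
wrist_force: [-5.7, 1.1, 9.0]
opening: 0.015
time: 11.65
ee_pos: [0.5539, 0.0822, 0.0568]
tcp_rot: [-90.0, 0.1, -1.0]
wrist_force: [-8.9, 1.5, 11.6]
opening: 0.0148
time: 11.95
ee_pos: [0.5541, 0.0822, 0.0569]
tcp_rot: [-90.0, 0.2, -1.0]
wrist_force: [-13.4, 1.5, 13.7]
opening: 0.0151
```

```bash
python3 -m crank '.001 0 0 0 0 0;.002 0 0 0 0 0;.002 0 0 0 0 0;.002 0 0 0 0 0;.002 0 0 0 0 0'
python3 - <<'E'
from h import *
T=vision.camera("top");S=vision.camera("side")
cv2.imwrite("pics/top9.png",T[:,:,::-1]);cv2.imwrite("pics/side9.png",S[:,:,::-1])
a=np.hstack([cv2.resize(T[200:310,290:360],None,fx=4.6,fy=4.6),cv2.resize(S[230:340,235:330],None,fx=4.6,fy=4.6)]);cv2.imwrite("pics/f1.png",a[:,:,::-1]);print(a.shape)
E
```

```text
time: 12.45
ee_pos: [0.5546, 0.0821, 0.0568]
tcp_rot: [-90.0, 0.4, -1.0]
wrist_force: [-21.8, -0.3, 20.1]
opening: 0.015
(506, 759, 3)
```

View pics/f1.png

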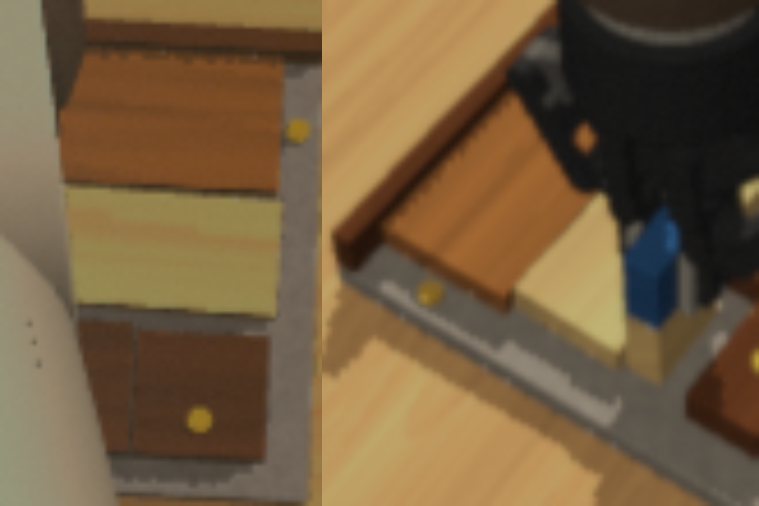

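The side view shows the outer end closed and the spacer upright on the board. In the top view a thin dark line remains at the inner end, so I'll measure it numerically.

Run:
```python
from h import *
for f in("top0","top9"):
    g=cv2.cvtColor(cv2.imread(f"pics/{f}.png"),cv2.COLOR_BGR2HSV)[:,:,2].astype(float)
    print(f)
    for c in range(308,351,6):
        p=g[232:250,c-1:c+2].mean(1); print(c,p.round(0).astype(int).tolist())
o=vision.get_calibration("top");K,R,t=cal("top");print(-R.T@t)
# expected pixel rows of jig edges at inner end
print(onz("top",(348,241),.026),onz("top",(348,243),.026))
```

```text
top0
308 [125, 127, 127, 125, 118, 116, 112, 83, 62, 89, 127, 153, 153, 153, 153, 154, 153, 154]
314 [126, 128, 128, 128, 127, 119, 119, 110, 59, 78, 115, 154, 153, 153, 152, 153, 153, 154]
320 [125, 128, 128, 129, 128, 126, 125, 116, 59, 65, 102, 153, 153, 154, 152, 153, 153, 154]
326 [125, 127, 129, 128, 128, 127, 125, 119, 76, 63, 99, 142, 153, 153, 153, 153, 153, 153]
332 [124, 126, 129, 128, 129, 127, 127, 125, 113, 61, 92, 138, 153, 153, 154, 153, 153, 153]
338 [124, 127, 129, 128, 129, 127, 126, 127, 121, 58, 75, 118, 153, 153, 153, 154, 155, 153]
344 [124, 127, 128, 129, 129, 128, 126, 126, 117, 67, 67, 112, 153, 153, 154, 154, 153, 153]
350 [113, 116, 122, 123, 123, 124, 125, 123, 122, 108, 97, 114, 132, 136, 135, 132, 132, 132]
top9
308 [124, 125, 125, 123, 116, 114, 111, 85, 100, 150, 150, 150, 150, 151, 151, 152, 151, 150]
314 [123, 126, 125, 126, 123, 118, 115, 108, 83, 137, 151, 151, 150, 151, 151, 151, 152, 151]
320 [121, 126, 125, 125, 126, 123, 121, 113, 67, 107, 150, 150, 150, 151, 151, 150, 151, 151]
326 [122, 124, 125, 126, 125, 124, 123, 116, 74, 90, 149, 150, 150, 151, 150, 150, 151, 151]
332 [122, 125, 126, 126, 126, 125, 123, 124, 110, 74, 121, 150, 150, 150, 150, 150, 151, 151]
338 [121, 124, 127, 125, 125, 124, 123, 125, 118, 57, 94, 151, 151, 151, 151, 150, 150, 149]
344 [122, 124, 125, 125, 125, 125, 123, 123, 115, 65, 82, 136, 150, 151, 151, 150, 149, 150]
350 [111, 114, 120, 120, 120, 122, 122, 121, 120, 105, 95, 113, 142, 141, 137, 135, 139, 139]
[0.37660244 0.01516994 1.06355343]
[ 0.61060948 -0.05786312  0.026     ] [ 0.60660045 -0.05789831  0.026     ]
```

The outer end is flush. The off-centre push swung the plate, so the inner end still has about a 3 mm gap. I'll yaw the spacer so its inner edge leads, ease the down-force, correct the tilt, and push again.

```bash
python3 -m crank '0 -.001 0 0 -.01 -.003;0 -.001 0 0 -.02 -.006;.001 -.001 0 0 -.025 -.007;.002 -.001 0 0 -.03 -.008;.002 -.001 0 0 -.03 -.008'
cat > gap.py <<'E'
from h import *
T=vision.camera("top"); g=cv2.cvtColor(T,cv2.COLOR_RGB2HSV)[:,:,2].astype(float)
cv2.imwrite("pics/topL.png",T[:,:,::-1])
for c in range(308,350,6): print(c,g[236:247,c-1:c+2].mean(1).round(0).astype(int).tolist())
E
python3 gap.py
```

```text
time: 13.05
ee_pos: [0.555, 0.0814, 0.0569]
tcp_rot: [-90.0, 0.1, 0.7]
wrist_force: [-26.1, -3.1, 19.3]
opening: 0.0149
308 [116, 114, 114, 119, 149, 150, 150, 150, 151, 151, 151]
314 [124, 116, 116, 123, 141, 150, 150, 150, 151, 151, 150]
320 [126, 124, 122, 122, 126, 149, 150, 151, 150, 150, 150]
326 [125, 124, 123, 120, 114, 151, 150, 150, 150, 150, 151]
332 [126, 124, 124, 124, 128, 150, 151, 150, 150, 149, 150]
338 [126, 125, 124, 125, 128, 130, 150, 151, 150, 151, 151]
344 [126, 126, 122, 123, 118, 110, 151, 150, 150, 149, 150]
```

The dark gap is gone along the visible edge. I'll hold briefly, check the outer end and the bystanders, and view once.

```bash
python3 -m crank '0 0 0 0 0 0;0 0 0 0 0 0;0 0 0 0 0 0;0 0 0 0 0 0;0 0 0 0 0 0;0 0 0 0 0 0;0 0 0 0 0 0;0 0 0 0 0 0'; python3 gap.py | tail -2
python3 - <<'E'
from h import *
T=cv2.imread("pics/topL.png")[:,:,::-1];S=vision.camera("side")
a=np.hstack([cv2.resize(T[200:310,290:360],None,fx=4.6,fy=4.6),cv2.resize(S[230:340,235:330],None,fx=4.6,fy=4.6)]);cv2.imwrite("pics/f2.png",a[:,:,::-1])
S0=cv2.imread("pics/side0.png")[:,:,::-1]
for n,(u,v,w,h) in dict(jar=(300,130,40,50),brush=(160,265,50,100),rosin=(195,215,42,40)).items(): print(n,np.abs(S[v:v+h,u:u+w].astype(int)-S0[v:v+h,u:u+w]).mean().round(1))
E
```

```text
time: 13.9
ee_pos: [0.5551, 0.0813, 0.0569]
tcp_rot: [-90.0, 0.1, 0.6]
wrist_force: [-26.3, -2.9, 18.7]
opening: 0.0147
338 [126, 124, 123, 125, 128, 130, 150, 151, 150, 150, 150]
344 [125, 126, 123, 123, 119, 110, 150, 150, 151, 150, 151]
jar 61.7
brush 8.6
rosin 7.0
```

View pics/f2.png

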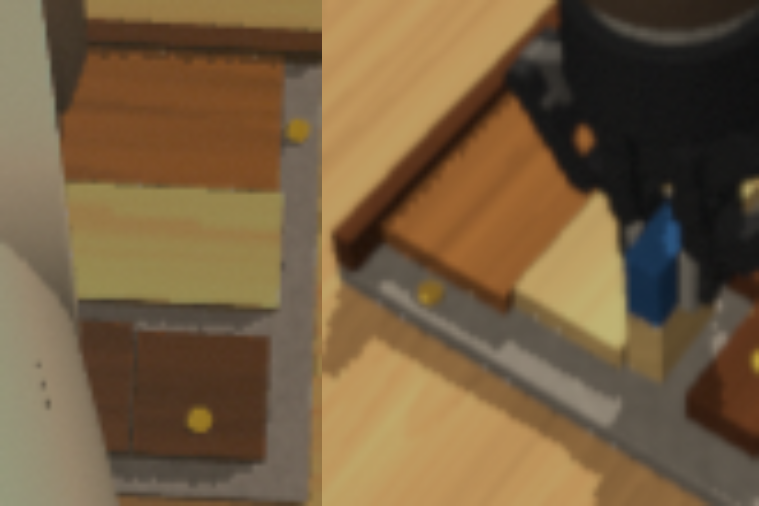

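The whole visible edge is closed, and the outer end is flush too. The jar difference is probably the arm hiding it in the side view, so I'll check it in the top view and then hand in.

Run:
```python
from h import *
a=cv2.imread("pics/top0.png").astype(int);b=cv2.imread("pics/topL.png").astype(int)
print("jar top diff",np.abs(a-b)[150:205,410:465].mean().round(1))
print(bot.job_done()); print(bot.get_obs()['wrist_force'])
```

```text
jar top diff 2.3
the job is handed in; nothing more can be done
None
the job is handed in; nothing more can be done
```

The job is handed in at about 14 s on the clock. The arm is still gripping the spacer and pressing the plate.

- **Timer:** I pressed the button down to its hard stop, and it sprang back to the same pixel position. The force reading peaked at about 42 N at the shut fingertips, not the gripper's body. That is more than the button needed and just above the 40 N limit set for the arm and body.
- **Spacer:** It sits in the gap at the shallow block, the one at the +y end. Contact came 12 mm above where I gripped it on the bench, so it is right down on the jig board.
- **Plate:** The first push closed only the outer end and left about 3 mm open at the inner end. I turned the spacer so its inner edge led, and pushed again. After that the dark gap was gone along the edge the top camera could see, and the side view showed the outer end closed. The middle of the edge was hidden by the arm.
- **Final hold:** The push stayed steady at about 26 N along x, with about 19 N down on the board. The spacer is upright, but turned about 1.6° from the jig's x direction.
- **Jar, brush and rosin:** They show no sign of having moved. The jar's area in the side view had changed a lot, which I put down to the arm hiding it, and the top view showed the jar unchanged.

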